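# Line up the fixing supplies by height on the storage rail

### The job

Put the green carton, the yellow tape measure, the screw jar and the spray can upright on the four round black pads of the wooden storage rail, in order of height, so that none hides behind a taller one: the lowest on the pad next to the red end block, the tallest on the pad farthest from it, each centred on its pad. Leave the small glue bottle with the red cone cap standing where it is.

Things in the scene. Friction and masses are not known exactly. Their poses are not given: they have to be found in the camera images.
- carton_centre (a point): Closed green cardboard carton of screws, lying flat: 56 mm along its x, 75 mm along its y, 45 mm high; about 0.25 kg. The yellow and the white carton at the back of the bench are not part of the job. Its point is its centre, half-way up; z is up along the thing.
- measure_centre (a point): Yellow tape measure standing on its edge: case 36 mm thick along its x, 68 mm along its y, 66 mm high; a short steel blade end sticks out at the foot, to 46 mm from the centre towards -y. About 0.28 kg. Grasp across the case, along x. Its point is its centre, half-way up; z is up along the thing.
- jar_centre (a point): Round glass jar full of screws with a red lid, 66 mm across (lid 64 mm), 88 mm high, about 0.24 kg; the lid does not come off. Its point is its centre, half-way up; z is up along the thing.
- can_centre (a point): Round spray can, red and yellow with a white cap: body 64 mm across up to 166 mm, then the cap, 48 mm across, up to 197 mm; about 0.34 kg. Its point is its centre, half-way up; z is up along the thing.
- pad_a: Round black rubber pad, 76 mm across and 2 mm thick, fixed on the board of the rail; its top is 14 mm above the bench. Origin at the centre of its underside, 12 mm above the bench; y runs along the row, x across it, towards the steel bar. Number 1 of the four from the robot's left; the pads stand 110 mm apart.
- pad_b: Pad number 2 from the left, like pad_a. All four lie on a board 490 mm long and 12 mm thick that reaches 60 mm from the line of pads towards the robot. Behind the pads, 95 mm from their line, runs a steel bar whose top is 46 mm above the bench. Origin and axes as for pad_a.
- pad_c: Round black rubber pad, 76 mm across and 2 mm thick, fixed on the board of the rail; its top is 14 mm above the bench. Origin at the centre of its underside, 12 mm above the bench; y runs along the row, x across it, towards the steel bar. Number 3 of the four from the robot's left; the pads stand 110 mm apart.
- pad_d: Round black rubber pad, 76 mm across and 2 mm thick, fixed on the board of the rail; its top is 14 mm above the bench. Origin at the centre of its underside, 12 mm above the bench; y runs along the row, x across it, towards the steel bar. Number 4 of the four from the robot's left; the pads stand 110 mm apart.
- red_stop: Red end block, 80 x 22 x 30 mm (x, y along the row, z), fixed on the board 63 mm beyond the pad at one end of the row, either the left or the right; its top is 42 mm above the bench. A block of plain wood of the same size stands at the other end. Origin at the centre of the block's underside.
- cone_bottle_centre (a point): Small white glue bottle with a red cone cap, 58 mm across, 130 mm high, loose, standing among the other things; it is to stay where it is. Its point is its centre, half-way up; z is up along the thing.
Things that resemble listed ones, but are neither listed nor needed, are in the scene too. What is shaped like the part that bears jar_centre but orange is not meant.

How it is judged:
By the outcome, as a careful person would: the job done as asked, in the order asked, and still so for the second after the job is handed in, with the robot touching nothing.
It also fails if it takes over 112 s, if anything falls off the work surface, if the arm or the gripper's body presses on something with over 40 N, if the wrist force passes 120 N, or if a joint passes its speed limit or range.

### The arm

A 6-joint arm with a two-finger parallel gripper is mounted at the origin on a cart in front of the work surface, level with it; the furniture and walls round the work are solid. World frame = base frame: x ahead of the robot, y to its left, z up, the work surface at z = 0. Lengths are in m, angles in rad, forces in N, time in s.
With the tool pointing down it reaches from about 0.35 to 0.725 m from the base axis. Payload 4.3 kg.
Tool frame: the origin (TCP) lies between the finger pads; the fingertips stand 17 mm ahead of it and the grasp point (between the pads) lies 2 mm behind it (ctrl.nose_length is the distance from the TCP to the fingertips, in m); x points along the fingers, y is the direction in which the jaws open and shut, and the axes are right-handed (so a half turn about x gives the same grasp; the last joint's range is limited). The gripper opens to 85 mm and grips with 20 to 120 N. Pads are 22 mm wide; open, the fingers measure 114 mm over their backs; the gripper's body (76 mm by 85 mm) begins 54 mm behind the grasp point. The pads swing forward as they close: fully open they stand 13 mm farther back than shut.
Start: joints at [-1.238, 0.377, 0.081, 1.274, 0, 1.46], TCP at [0.246, -0.52, 0.248] pointing down, gripper open.
Joint ranges: [-2.72, 2.72], [-0.84, 1.66], [-1.02, 1.22], [-1.77, 2.12], [-1.37, 1.28], [-3.14, 3.14]. Speed limits (rad/s): [2.57, 2.57, 3.14, 3.14, 3.14, 3.14].

### API

Orientations are given as a rotation vector (axis times angle).
In Python, from station import ctrl, kin, optics, sign_off, spotter gives the robot as it stands. Calls block until the motion is done:
- ctrl.goto(position, orientation): joint-space move of the TCP to a pose.
- ctrl.movel(position, feed=0.15, rotation=None): straight line of the TCP; rotation=None keeps the orientation; feed is the mean speed in m/s.
- ctrl.goto_joints(angles): joint-space move.
- ctrl.release() and ctrl.clamp(f_grip=None): open the fingers fully, or close them until they stop; f_grip is the grip in N (None keeps the last).
- ctrl.sleep(seconds).
- kin.solve_ik(position, orientation): joint angles nearest the present ones, or None.
- ctrl.read_state(): the state.
- optics.grab_frame(name): name is "scene" or "top" or "wrist"; returns (picture, depth): 384x512x3 uint8, red, green, blue; 384x512 float32, m along the optical axis (not along the pixel's ray), 0 where there is no reading.
- optics.camera_params(name): a dict with "mtx" (3x3 intrinsics, pixels), "rvec" (rotation vector, rad) and "tvec" (3), from world to camera coordinates, as OpenCV has them. Camera axes: x right, y down, z forward; pixel columns grow to the right and rows downward; lengths in m; the calibration is good to about 2 mm. A picture is of the moment at which its call begins: read the wrist's pose just before it. camera_params takes no time and is no camera call; for the wrist camera it gives the pose at the moment of the call.
A pose or a line that the arm cannot do raises ctrl.PlanningError and nothing moves.
- sign_off(): hands the job in, once; it reports no verdict.
Trained networks look in the newest picture that a camera, given by its name, has taken for a name from the list of things; names that differ only in an ending like _2 or _b are one class to them, and where a whole thing is asked for, a point or a joint stands for the part that bears it (a point fixed in the world has none). Each returns a list of dicts, best first, with "confidence" (0 to 1); they miss things now and then, are a little off and sometimes report something else, mostly with a low value. They report only what shows in the picture. A call takes as long as a camera call. They do not tell look-alikes from the thing itself.
- spotter.find_in(target, camera): "xy" ([column, row] in pixels, amid what is visible of it).
- spotter.spot_point(target, camera): "xy" ([column, row] in pixels: a listed point, or the origin of a listed thing).
The state is a dict: "time_s": time; "joint_pos": joint angles; "qd": joint speeds; "joint_efforts": joint torques, N m; "eef_pos": TCP position; "tool_rot": TCP orientation; "ft_force": force on the tool from outside, world axes, zero at the start; "moment": the same for the moment, N m; "grip_width": opening from 0.0 (shut) to 1.0 (fully open).
Only numpy, scipy, OpenCV 4.12 (cv2) and the standard library are available. Lean on these libraries where they do the work, as an engineer would, in place of code of your own. Each camera call takes 0.05 s, during which the arm holds its last target. There are 200 camera calls.

## Working session

There is one attempt and no reset: what is moved stays moved. The work goes in short steps, each a Python script; the robot and the scene stay as the last script left them, time stands still between calls to the robot, and variables do not carry over. Pictures are saved under pics/ and viewed, on a budget of 14 in all, crops included, one or two more only if the job needs it, and the job is handed in when it is done.

```bash
ls; mkdir -p pics; python3 - <<'E'
from station import ctrl,optics,spotter
import cv2,numpy as np
for n in ["scene","top"]:
    p,d=optics.grab_frame(n); cv2.imwrite(f"pics/{n}0.png",p[:,:,::-1]); np.savez(f"pics/{n}0.npz",p=p,d=d)
    c=optics.camera_params(n); R=cv2.Rodrigues(np.array(c["rvec"]))[0]; print(n,(-R.T@np.array(c["tvec"])).round(3),R[2].round(3))
    for t in ["carton_centre","measure_centre","jar_centre","can_centre","cone_bottle_centre","pad_a","red_stop"]:
        print(t,[(np.round(r["xy"]).tolist(),round(r["confidence"],2)) for r in spotter.spot_point(t,n)])
print(ctrl.read_state()["time_s"])
E
```

```text
pics
scene [-0.067  0.686  0.774] [ 0.514 -0.609 -0.604]
carton_centre [([245.0, 248.0], 0.79), ([317.0, 190.0], 0.39), ([347.0, 169.0], 0.22)]
measure_centre [([271.0, 215.0], 0.87)]
jar_centre [([315.0, 189.0], 0.57)]
can_centre [([208.0, 258.0], 0.88), ([315.0, 188.0], 0.61)]
cone_bottle_centre [([346.0, 166.0], 0.65)]
pad_a [([217.0, 199.0], 0.89), ([242.0, 183.0], 0.71), ([271.0, 170.0], 0.69), ([185.0, 210.0], 0.6)]
red_stop [([166.0, 221.0], 0.65)]
top [0.387 0.024 1.5  ] [ 0.08  -0.027 -0.996]
carton_centre [([208.0, 213.0], 0.56)]
measure_centre [([252.0, 203.0], 0.62), ([192.0, 134.0], 0.19)]
jar_centre [([308.0, 212.0], 0.67), ([316.0, 248.0], 0.64)]
can_centre [([157.0, 215.0], 0.9)]
cone_bottle_centre [([350.0, 224.0], 0.54)]
pad_a [([208.0, 139.0], 0.86), ([315.0, 147.0], 0.82), ([283.0, 148.0], 0.75), ([243.0, 140.0], 0.74)]
red_stop [([188.0, 133.0], 0.66)]
0.8
```

```bash
python3 - <<'E'
import cv2
a=cv2.imread("pics/top0.png")[90:290,120:390]; cv2.imwrite("pics/v1.png",cv2.resize(a,None,fx=2.9,fy=2.9,interpolation=cv2.INTER_CUBIC))
a=cv2.imread("pics/scene0.png")[110:310,120:390]; cv2.imwrite("pics/v2.png",cv2.resize(a,None,fx=2.9,fy=2.9,interpolation=cv2.INTER_CUBIC))
E
```

```text
(no output)
```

View pics/v1.png

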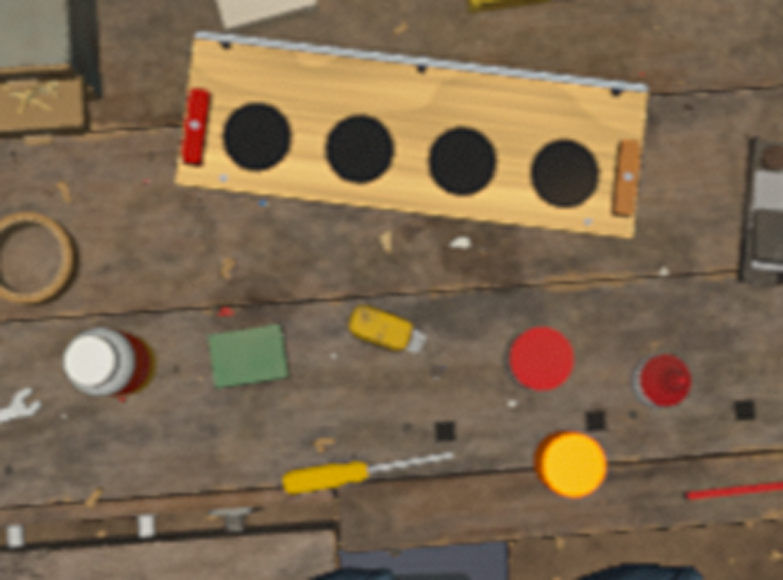

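View pics/v2.png

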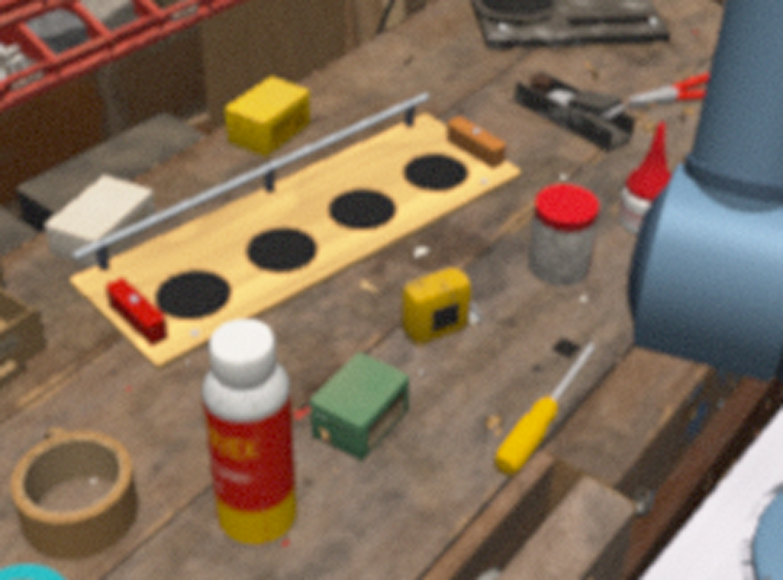

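Everything stands upright and the red block is at the robot's left end (top view crop, about 195,125). So pad_a gets the carton, pad_b the measure, pad_c the jar and pad_d the can. Next I compute the poses.

```bash
cat > geo.py <<'E'
import cv2,numpy as np
def cloud(d,c):
    K=np.array(c["mtx"]);R=cv2.Rodrigues(np.array(c["rvec"],float))[0];t=np.array(c["tvec"],float).ravel()
    v,u=np.mgrid[:d.shape[0],:d.shape[1]]
    P=np.stack([(u-K[0,2])/K[0,0]*d,(v-K[1,2])/K[1,1]*d,d],-1)
    return (P-t)@R
def ray(uv,z,c):
    K=np.array(c["mtx"]);R=cv2.Rodrigues(np.array(c["rvec"],float))[0];t=np.array(c["tvec"],float).ravel()
    o=-R.T@t; uv=np.atleast_2d(uv).astype(float)
    q=np.c_[(uv[:,0]-K[0,2])/K[0,0],(uv[:,1]-K[1,2])/K[1,1],np.ones(len(uv))]@R
    return o+q*((z-o[2])/q[:,2])[:,None]
def blob(mask,near):
    n,l,s,ce=cv2.connectedComponentsWithStats(mask.astype(np.uint8),connectivity=4)
    k=[i for i in range(1,n) if s[i,4]>40]
    i=min(k,key=lambda i:np.hypot(*(ce[i]-near)))
    return l==i
E
python3 - <<'E'
from station import optics
from geo import *
f=np.load("pics/top0.npz");p,d=f["p"],f["d"];c=optics.camera_params("top");W=cloud(d,c)
hsv=cv2.cvtColor(p,cv2.COLOR_RGB2HSV);H,S,V=[hsv[...,i].astype(int) for i in range(3)]
print("fx",c["mtx"][0][0])
M={"carton":((H>45)&(H<90)&(S>60),(206,212),.045),"measure":((H>18)&(H<32)&(S>130),(251,203),.066),
"jar":(((H<8)|(H>172))&(S>140),(307,213),.088),"canw":((S<40)&(V>150),(153,214),.197),"cone":(((H<8)|(H>172))&(S>140),(350,221),.06),
"red":(((H<8)|(H>172))&(S>140),(187,133),.042)}
for i,x in enumerate([(208,137),(244,141),(279,145),(315,149)]): M["pad%d"%i]=(V<60,x,.014)
for k,(m,n,h) in M.items():
    b=blob(m,n);vu=np.argwhere(b)[:,::-1];P=ray(vu,h,c)
    r=cv2.minAreaRect((P[:,:2]*1000).astype(np.float32))
    z=W[b][:,2]
    near=np.hypot(W[...,0]-P[:,0].mean(),W[...,1]-P[:,1].mean())<.06
    s=near&(abs(W[...,2]-h)<.008)&(d>0); q=cv2.minAreaRect((W[s][:,:2]*1000).astype(np.float32)) if s.sum()>5 else None
    print(k,len(vu),P.mean(0).round(4)[:2],"rect",np.round(r[0]),np.round(r[1]),round(r[2],1),"z",np.percentile(z,[10,50,90]).round(3),"| cloud",W[s][:,:2].mean(0).round(4),np.round(q[1]),round(q[2],1),np.round(q[0]))
E
```

```text
fx 486.4242245201928
carton 447 [0.4224 0.1488] rect [423. 149.] [54. 75.] 8.1 z [0.042 0.046 0.049] | cloud [0.4235 0.1482] [55. 75.] 7.8 [424. 148.]
measure 253 [0.4496 0.0132] rect [450.  14.] [65. 35.] 70.6 z [0.057 0.064 0.069] | cloud [0.4498 0.011 ] [65. 35.] 65.7 [450.  12.]
jar 392 [ 0.4146 -0.1481] rect [ 414. -148.] [61. 61.] 88.6 z [0.084 0.088 0.092] | cloud [ 0.4147 -0.1493] [62. 61.] 88.9 [ 414. -149.]
canw 332 [0.4165 0.2766] rect [416. 275.] [56. 56.] 89.9 z [0.158 0.195 0.2  ] | cloud [0.418  0.2793] [46. 46.] 1.6 [419. 279.]
cone 238 [ 0.3908 -0.2782] rect [ 392. -278.] [48. 50.] 88.2 z [0.056 0.068 0.104] | cloud [ 0.3906 -0.2769] [50. 51.] 88.9 [ 392. -280.]
red 165 [0.6635 0.2021] rect [663. 203.] [23. 77.] 82.6 z [0.037 0.042 0.047] | cloud [0.6642 0.2008] [22. 81.] 82.6 [665. 201.]
pad0 376 [0.6567 0.1403] rect [657. 139.] [65. 65.] 89.3 z [0.011 0.015 0.018] | cloud [0.656  0.1389] [110. 119.] 82.0 [656. 137.]
pad1 377 [0.6418 0.0314] rect [642.  30.] [66. 66.] 43.9 z [0.01  0.015 0.019] | cloud [0.6411 0.0313] [118. 118.] 80.2 [641.  32.]
pad2 377 [ 0.6275 -0.0775] rect [626. -78.] [62. 66.] 88.9 z [0.011 0.015 0.019] | cloud [ 0.6272 -0.0773] [119. 118.] 44.4 [628. -77.]
pad3 365 [ 0.6134 -0.1864] rect [ 613. -187.] [63. 66.] 43.9 z [0.01  0.014 0.019] | cloud [ 0.6132 -0.1855] [115. 118.] 80.1 [ 614. -184.]
```

```bash
cat > work.py <<'E'
from station import ctrl,kin,optics,spotter
import numpy as np
from scipy.spatial.transform import Rotation as Ro
YR=np.radians(-7.5)
PAD=dict(a=(.6565,.1398),b=(.6417,.0314),c=(.6274,-.0774),d=(.6133,-.1860))
def rv(th):
    y=np.array([np.cos(th),np.sin(th),0]);x=np.array([0,0,-1.])
    return Ro.from_matrix(np.c_[x,y,np.cross(x,y)]).as_rotvec()
def flip(xy,z,th):   # of the two equal grasps, the one with the last joint nearer mid-range
    c=[(abs(q[5]),t) for t in (th,th+np.pi) if (q:=kin.solve_ik([*xy,z],rv(t))) is not None]
    return min(c)[1]-th
def st(tag):
    s=ctrl.read_state();print(tag,"t",round(s["time_s"],1),"tcp",np.round(s["eef_pos"],4),"F",np.round(s["ft_force"],1),"w",round(s["grip_width"],3))
def pick(xy,th,zg,N,hi,f=0):
    ctrl.goto([*xy,hi],rv(th+f)); ctrl.movel([*xy,zg],feed=.15); st("at")
    ctrl.clamp(N); st("gripped"); ctrl.movel([*xy,hi],feed=.2); st("lifted")
def place(pad,zg,hi,f=0):
    xy=PAD[pad]; ctrl.movel([*xy,hi],feed=.2,rotation=rv(YR+f)); ctrl.movel([*xy,zg+.03],feed=.2)
    ctrl.movel([*xy,zg+.0145],feed=.05); st("down"); ctrl.release(); st("open"); ctrl.movel([*xy,hi],feed=.2); st("up")
E
python3 - <<'E'
from work import *
for n,xy,th,z,p in [("carton",(.423,.1487),.14,.028,"a"),("measure",(.4498,.0122),-.375,.038,"b"),("jar",(.4147,-.1487),YR,.048,"c"),("can",(.418,.279),YR,.150,"d")]:
    for f in (0,np.pi):
        for q in (kin.solve_ik([*xy,z],rv(th+f)),kin.solve_ik([*PAD[p],z+.15],rv(YR+f))): print(n,round(f,1),None if q is None else np.round(q,2))
f=flip((.423,.1487),.2,.14);print(f)
ctrl.goto([.35,-.35,.28],rv(YR+f)) ; pick((.423,.1487),.14,.028,40,.2,f)
E
```

```text
carton 0 [ 0.2   0.33 -0.62  0.62  0.    1.63]
carton 0 [0.12 0.6  0.26 1.23 0.   1.82]
carton 3.1 [ 0.2   0.33 -0.62  0.62  0.   -1.51]
carton 3.1 [ 0.12  0.6   0.26  1.23  0.   -1.32]
measure 0 [-0.11  0.32 -0.61  0.65  0.    1.83]
measure 0 [-0.05  0.54  0.18  1.21  0.    1.65]
measure 3.1 [-0.11  0.32 -0.61  0.65  0.   -1.31]
measure 3.1 [-0.05  0.54  0.18  1.21  0.   -1.49]
jar 0 [-0.49  0.29 -0.62  0.66  0.    1.21]
jar 0 [-0.22  0.51  0.16  1.22  0.    1.48]
jar 3.1 [-0.49  0.29 -0.62  0.66  0.   -1.93]
jar 3.1 [-0.22  0.51  0.16  1.22  0.   -1.66]
can 0 [ 0.46  0.29 -0.31  0.97  0.    2.16]
can 0 [-0.39  0.53  0.44  1.49  0.    1.31]
can 3.1 [ 0.46  0.29 -0.31  0.97  0.   -0.98]
can 3.1 [-0.39  0.53  0.44  1.49  0.   -1.83]
3.141592653589793
at t 7.1 tcp [0.4237 0.1488 0.0286] F [ 0.4  0.  -0.1] w 0.996
gripped t 7.5 tcp [0.424  0.1489 0.0288] F [-0.2 -0.1  6. ] w 0.64
lifted t 8.5 tcp [0.4219 0.1485 0.1987] F [-0.5 -0.4 -3.4] w 0.637
```

```bash
python3 - <<'E'
from work import *
import cv2
place("a",.028,.2,np.pi)
pick((.4498,.0122),-.375,.038,40,.2,np.pi)
place("b",.038,.2,np.pi)
xy=(.43,-.1487); ctrl.goto([*xy,.25],rv(YR+np.pi))
for n in ("top","scene"):
    p,d=optics.grab_frame(n); np.savez(f"pics/{n}1.npz",p=p,d=d)
    cv2.imwrite(f"pics/{n}1.png",cv2.resize(p[90:290,120:390,::-1],None,fx=2.9,fy=2.9,interpolation=cv2.INTER_CUBIC))
E
```

```text
down t 11.2 tcp [0.6571 0.1399 0.0428] F [ 1.2  0.1 -0.3] w 0.64
open t 11.6 tcp [0.6564 0.1398 0.0425] F [-0.   0.  -0.6] w 1.0
up t 12.5 tcp [0.6558 0.1397 0.1987] F [ 0.7  0.3 -0.4] w 1.001
at t 14.7 tcp [0.4507 0.0122 0.0386] F [-0.8 -0.8 -0.5] w 0.999
gripped t 15.2 tcp [0.4503 0.0121 0.0385] F [-0.7 -0.9  5.2] w 0.418
lifted t 16.2 tcp [0.4487 0.0123 0.1986] F [ 0.1  0.2 -2.8] w 0.413
down t 18.6 tcp [0.642  0.0314 0.0526] F [-0.  -0.8 -1.3] w 0.417
open t 19.1 tcp [0.6417 0.0314 0.0525] F [-0.3 -1.3 -0.8] w 1.0
up t 20.0 tcp [0.6411 0.0314 0.1988] F [-0.1 -0.3  0.1] w 0.994
```

View pics/top1.png

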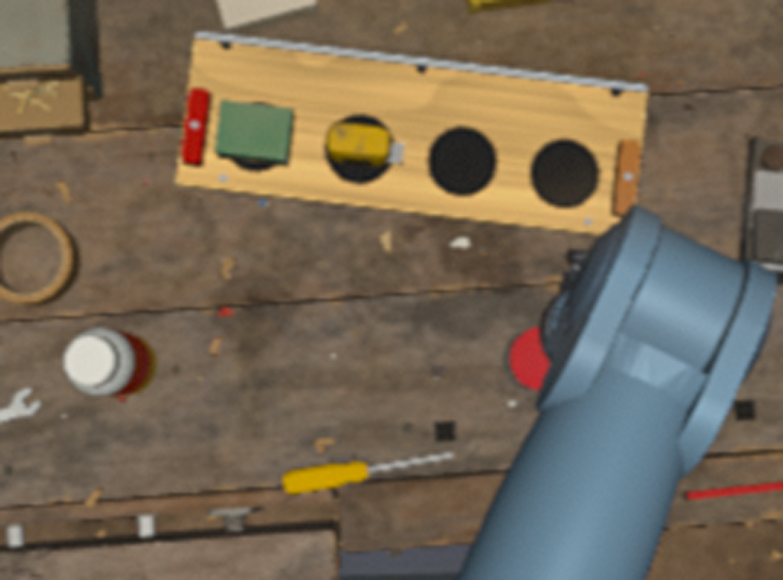

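View pics/scene1.png

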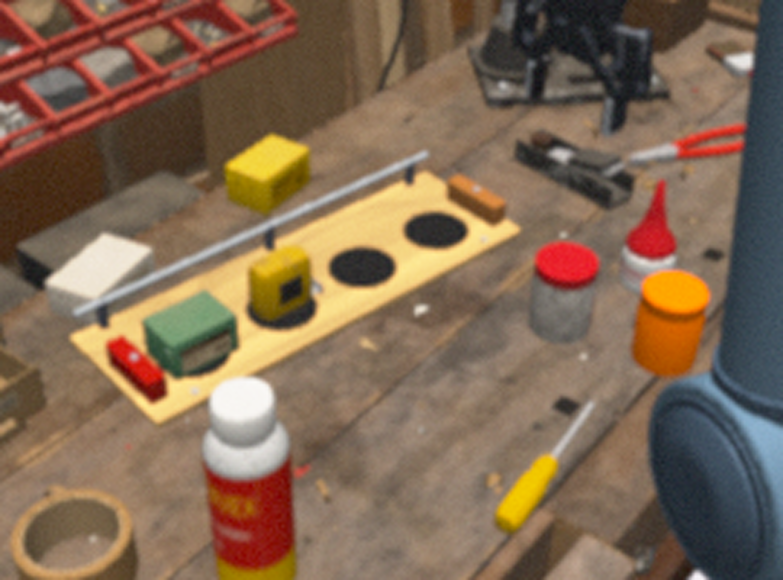

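Carton and measure stand centred on their pads (crop about 255,133 and 360,145). The orange look-alike jar is close to the real jar along x, so I'll grip the jar at a skewed yaw, then move the can.

```bash
python3 - <<'E'
from work import *
import cv2
pick((.4147,-.1487),.75,.048,50,.25,np.pi)
place("c",.048,.25,np.pi)
ctrl.movel([.45,.10,.33],feed=.25,rotation=rv(YR+np.pi))
pick((.418,.279),YR,.150,60,.31,np.pi)
p,d=optics.grab_frame("scene"); cv2.imwrite("pics/scene2.png",p[:,:,::-1])
E
```

```text
at t 23.6 tcp [ 0.4153 -0.149   0.0487] F [ 0.7  0.  -0.2] w 1.0
gripped t 23.9 tcp [ 0.4157 -0.1488  0.0493] F [-0.8  0.8  8.7] w 0.745
lifted t 25.1 tcp [ 0.4139 -0.1483  0.2488] F [-0.3 -0.3 -2.9] w 0.749
down t 27.8 tcp [ 0.6284 -0.0776  0.0633] F [0.4 0.5 3.6] w 0.746
open t 28.2 tcp [ 0.6272 -0.0774  0.0622] F [-0.3  0.1 -0.9] w 0.997
up t 29.3 tcp [ 0.6268 -0.0773  0.2488] F [-0.6 -0.4 -0. ] w 1.001
at t 32.4 tcp [0.4188 0.2791 0.1509] F [0.6 0.4 0.2] w 0.998
gripped t 32.8 tcp [0.4188 0.2795 0.1519] F [-1.5 -0.9  9.4] w 0.711
lifted t 33.8 tcp [0.4174 0.2787 0.3086] F [-0.3  0.7 -3.7] w 0.705
```

View pics/scene2.png

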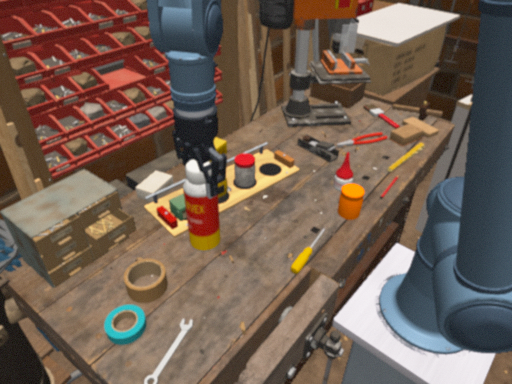

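The can hangs upright in the gripper (about 205,205), and the jar is on pad c (245,170). Next I place the can, retreat and measure.

```bash
python3 - <<'E'
from work import *
from geo import *
place("d",.150,.31,np.pi)
ctrl.movel([.45,.10,.33],feed=.25); ctrl.goto([.34,.22,.33],rv(YR+np.pi)); st("clear")
for n in ("top","scene"):
    p,d=optics.grab_frame(n); np.savez(f"pics/{n}3.npz",p=p,d=d)
    cv2.imwrite(f"pics/{n}3.png",cv2.resize(p[90:290,120:390,::-1],None,fx=2.9,fy=2.9,interpolation=cv2.INTER_CUBIC))
    W=cloud(d,optics.camera_params(n))
    for k,h,pd in (("carton",.059,"a"),("measure",.080,"b"),("jar",.102,"c"),("can",.211,"d")):
        xy=PAD[pd]; s=(np.hypot(W[...,0]-xy[0],W[...,1]-xy[1])<.055)&(abs(W[...,2]-h)<.007)&(d>0)
        if s.sum()>5: r=cv2.minAreaRect((W[s][:,:2]*1000).astype(np.float32)); print(n,k,s.sum(),"mean-pad mm",((W[s][:,:2].mean(0)-xy)*1000).round(1),"rect-pad",np.round(np.array(r[0])-np.array(xy)*1000,1),np.round(r[1]),round(r[2],1))
    xy=(.391,-.278); s=(np.hypot(W[...,0]-xy[0],W[...,1]-xy[1])<.04)&(abs(W[...,2]-.065)<.015); print("bottle",s.sum(),W[s].mean(0).round(3))
E
```

```text
down t 37.7 tcp [ 0.6144 -0.1865  0.166 ] F [-1.  -0.2  4.3] w 0.709
open t 38.1 tcp [ 0.6131 -0.1859  0.1641] F [-0.3 -0.2  0.4] w 0.994
up t 39.0 tcp [ 0.613  -0.1859  0.3089] F [ 0.7 -0.1 -0.2] w 1.003
clear t 41.1 tcp [0.3408 0.2197 0.33  ] F [ 0.2 -0.5  0.2] w 1.0
top carton 451 mean-pad mm [-1.2 -0.5] rect-pad [-0.6 -0.7] [75. 56.] 82.6
top measure 195 mean-pad mm [-1.8 -0.7] rect-pad [-0.1 -1.7] [59. 33.] 87.8
top jar 373 mean-pad mm [-0.5 -1.2] rect-pad [-0.2 -1.8] [61. 63.] 87.7
top can 244 mean-pad mm [-0.1  1.3] rect-pad [-0.7  1.1] [46. 47.] 43.8
bottle 194 [ 0.39  -0.276  0.064]
scene carton 376 mean-pad mm [-3.1  5.4] rect-pad [-0.7  2.9] [77. 59.] 81.9
scene measure 135 mean-pad mm [-3.6  7.1] rect-pad [-0.9  3.7] [62. 32.] 84.4
scene jar 147 mean-pad mm [-9.3  2.1] rect-pad [-9.3 -2.7] [39. 64.] 42.5
scene can 31 mean-pad mm [-13.6  -1.1] rect-pad [-13.2  -3.2] [12. 39.] 38.9
bottle 166 [ 0.385 -0.264  0.063]
```

View pics/top3.png

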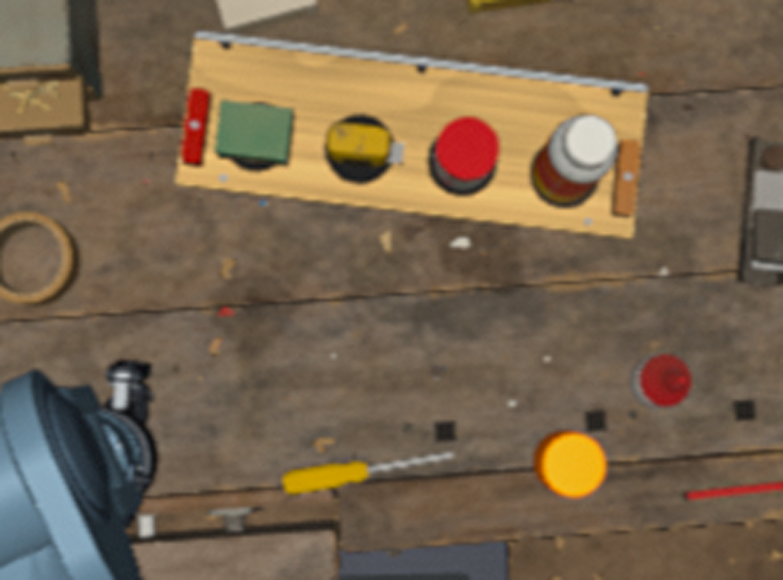

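View pics/scene3.png

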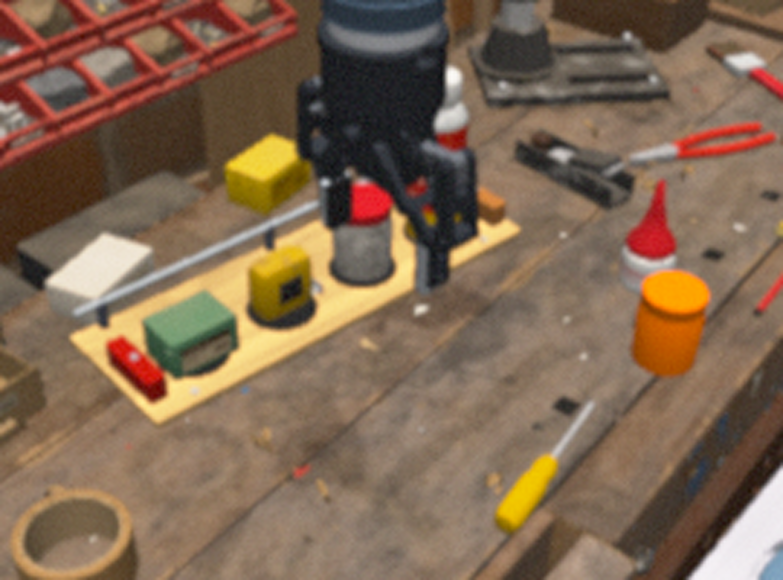

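All four stand upright on their pads. The top view puts each within about 2 mm of its pad centre. The scene view is partly hidden by the gripper, so its offsets for the jar and can don't count. The glue bottle hasn't moved (top crop 663,380), and the robot touches nothing.

```bash
python3 -c "from station import sign_off; print(sign_off())"
```

```text
the job is handed in; nothing more can be done
None
```

The job is done and handed in, at about 41 s on the robot's clock. From the red block at the left end, the pads now hold the green carton, the yellow tape measure, the screw jar and the spray can.

- **Centring:** in the last top view, all four stand upright within about 2 mm of their pad centres. The camera calibration is itself only good to about 2 mm.
- **Check that disagreed:** the scene view showed larger offsets, up to about 14 mm for the jar and can. The gripper partly hid those two and the camera looks in at an angle, so I relied on the top view. For the carton and measure the scene view, unobstructed, put the top-face centres within about 4 mm.
- **Other things:** the glue bottle and the orange jar were not touched; in the top view the bottle is within 2 mm of where it was. The gripper was open and clear at hand-in, and the highest wrist force I read was under 10 N.

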